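# Shim the rocking magnetic stirrer

### The arm

A 7-joint arm with a two-finger parallel gripper is mounted at the origin on the work surface. World frame = base frame: x ahead of the robot, y to its left, z up, the work surface at z = 0. Lengths are in m, angles in degrees, forces in N, time in s.
With the tool pointing down it reaches from about 0.4 to 0.875 m from the base axis. Payload 19.3 kg.
Tool frame: the origin (TCP) lies at the very end of the fingers, on their centre line; the grasp point (between the pads) lies 19 mm behind it (tcp_to_grasp is the distance from the TCP to the grasp point, in m); y points along the fingers, x is the direction in which the jaws open and shut, and the axes are right-handed (so a half turn about y gives the same grasp; the last joint's range is limited). The gripper opens to 85 mm and grips with 20 to 120 N. Pads are 22 mm wide; open, the fingers measure 114 mm over their backs; the gripper's body (76 mm by 85 mm) begins 54 mm behind the grasp point. The pads swing forward as they close: fully open they stand 13 mm farther back than shut.
Start: joints at [72.926, 29.874, -2.08, 91.645, 1.215, 58.505, -6.463], TCP at [0.141, -0.609, 0.231] pointing down, gripper open.
Joint ranges: [-166.77, 166.77], [-17.47, 122.26], [-85.68, 81.53], [9.62, 139.38], [-72.42, 252.41], [9.2, 110.78], [-144.41, 144.41]. Speed limits (degrees/s): [108.29, 108.29, 136.94, 136.94, 172.46, 172.46, 172.46].

### API

Orientations are given as [roll, pitch, yaw] about the fixed x, y, z axes, in that order (R = Rz(yaw) Ry(pitch) Rx(roll)).
In Python, from rig import * gives the robot as it stands.
- The arm moves only by the tool carry_out, never from a script. Its argument "targets" is a list of rows, each an object with "rot": the turn, a rotation vector about the tool's x, y, z in units of 6 degrees (1.0 is 6 degrees), a list of three; "slide": the shift along the tool's x, y, z in units of 25 mm (1.0 is 25 mm), a list of three; "hand": the finger opening in mm, from 0 to 85.4. In form: [{"rot": [ax, ay, az], "slide": [x, y, z], "hand": hand}, ...]. A call has exactly 5 rows; each row shifts and turns the commanded pose from where the row before left it, along the tool's axes as they then stand; what a row does not reach is not made up. A row lasts 1/10 s, in which the tool goes at most 50 mm and 8.59 degrees, less where a joint would pass 70% of its speed; a pose out of reach is approached as far as the arm can. A call is refused whole if a number of a shift passes 1 or a number of a turn 1, either way. A call with a gripper value outside its range is refused whole. The fingers move at their own pace and stop on an object; "newtons" is the grip in N (left out, the last holds). Time passes only in rows, so rows that do not move let the fingers close, or fill a call up. It gives the time, the measured TCP pose, the force and the opening at its end, in the units of the state.
- read_state(): the state, without advancing time (a new reading comes with each control period).
- get_image(name): name is "side" or "top"; returns a dict with "frame" (480x640x3 uint8, red, green, blue), "camera_matrix" (3x3 intrinsics, pixels), "k1" (the pictures are not rectified: a ray, as slopes to the right and down, at radius r is drawn at 1 + k1 r^2 times it, then the intrinsics apply), "R" (3x3) and "t" (3): a world point X has camera coordinates R X + t. Camera axes: x right, y down, z forward; pixel columns grow to the right and rows downward; lengths in m; the calibration is good to about 2 mm. A picture is of the moment at which its call begins. There is no depth.
- sign_off(): hands the job in, once; it reports no verdict.
The state is a dict: "time_s": time; "joint_pos": joint angles; "qvel": joint speeds; "tau": joint torques, N m; "tcp_pos": TCP position; "tool_rot": TCP orientation; "contact_force": force on the tool from outside, world axes, zero at the start; "wrist_torque": the same for the moment, N m; "width": opening from 0.0 (shut) to 1.0 (fully open).
Only numpy, scipy, OpenCV 4.12 (cv2) and the standard library are available. Lean on these libraries where they do the work, as an engineer would, in place of code of your own. Each camera call takes 0.05 s, during which the arm holds its last target.

### The job

The magnetic stirrer rocks because the foot at its front-left corner, the one nearest the blue knob, has lost its rubber pad and hangs just clear of the bench. With the fingertips push the yellow wedge along the bench, thin end first, under that foot until it is snug and the stirrer stands firm and level, then press down firmly on the stirrer's top at that corner to check that it no longer rocks, and leave everything standing so. Never pick up the wedge or the stirrer, do not shove the stirrer out of its place, and do not disturb the bottle, jar and beaker.

Things in the scene. Friction and masses are not known exactly. Their poses are not given: they have to be found in the camera images.
- stirrer: flat white magnetic stirrer, 2.4 kg, loose. Grey base flange 246 (x) x 212 (y) mm, 16 to 24 mm high; white housing 210 x 170 mm, grey top 64 mm high, with white disc (radius 66, top at 72, centre x +30) and blue knob (radius 13, top at 78, at x -72, y +12). Feet at x +-112, y +-95 under the flange corners. Origin: footprint centre at bench level; -x front (knob), +y left, z up. Starts level
- short_foot (a point): lowest point of the bare round-ended steel stud (radius 8 mm) under the flange corner at the stirrer's x -112, y +95 mm; 7 mm above the bench while the stirrer is level. The flange's underside is 16 mm above the bench; the way in is from the stirrer's left (+y). Unshimmed, about 3 N on this corner rocks it down
- corner_top (a point): point on the flat grey top of the stirrer, 64 mm above the bench, near the front-left corner and close to the short foot: the place to press down. Free of fittings; the housing's edges lie 17 to 19 mm away
- wedge: yellow plastic wedge, orange ribs, 70 g, loose: 120 (x) x 40 (y) mm, 2 mm thick at the thin end (+x) rising evenly to 18 mm at the square thick end (-x). Origin: centre of its underside. Starts with the thin end 35 to 85 mm short of the foot, up to 15 mm and 0.2 rad off line. It bites with the foot 37 mm from the thin end: the push rises from under 1 N to 5 to 9 N, where the stirrer would slide
- amber_bottle: brown reagent bottle with black cap, radius 35 mm, 150 mm high, standing in the row along the stirrer's right side; origin at the centre of its underside. To be left alone
- white_jar: white jar with black cap, radius 36 mm, 125 mm high, standing in the row along the stirrer's right side; origin at the centre of its underside. To be left alone
- beaker: empty glass beaker, rim radius 34 mm, 85 mm high, standing in the row along the stirrer's right side; origin at the centre of its underside. To be left alone
Things that resemble listed ones, but are neither listed nor needed, are in the scene too. Of the things shaped like the wedge, the yellow one is meant.

How it is judged (in metres and radians):
On the way, in this order (a step that is already met when the one before it is completed fails the run):
1. the wedge is pushed under the short foot until the foot bears on it (contact force between wedge and stirrer above 0.5 N and y of short_foot in the frame of wedge between -0.016 and 0.016 m and x of short_foot in the frame of wedge between -0.03 and 0.045 m), for 0.1 s.
2. the top of that corner is pressed down with the fingers (over 5 N, within 50 mm of the corner point) and the stirrer does not rock (stays within 0.015 rad of level) (contact force between the fingers and stirrer above 5 N and horizontal distance between the grasp point and corner_top below 0.05 m and angle between stirrer's own z axis and vertical below 0.015 rad), for 0.2 s.
At the end, for the whole second after the job is handed in: The wedge lies flat on the bench with the short foot bearing on its slope (contact over 0.3 N, foot within 16 mm of the wedge's centre line), the stirrer is level within 0.012 rad and within 20 mm of where it stood, all at rest, and the bottle, jar and beaker are where they were (20 mm) (contact force between wedge and stirrer above 0.3 N and y of short_foot in the frame of wedge between -0.016 and 0.016 m and x of short_foot in the frame of wedge between -0.03 and 0.045 m and angle between stirrer's own z axis and vertical below 0.012 rad and angle between wedge's own z axis and vertical below 0.05 rad and distance of each of stirrer, amber_bottle, white_jar, beaker from where it was at the start of the episode below 0.02 m and linear speed of each of stirrer, wedge below 0.01 m/s); the robot touches nothing.
It fails at once if the wedge is picked up or tipped (height (world z) of wedge above 0.012 m or angle between wedge's own z axis and vertical above 0.25 rad).
It fails at once if the stirrer is lifted, tipped up or shoved out of its place (height (world z) of stirrer above 0.012 m or angle between stirrer's own z axis and vertical above 0.1 rad or distance of stirrer from where it was at the start of the episode above 0.025 m).
It fails at once if the bottle, jar or beaker is moved or knocked over (distance of any of amber_bottle, white_jar, beaker from where it was at the start of the episode above 0.02 m or angle between any of amber_bottle, white_jar, beaker's own z axis and vertical above 0.3 rad).
It also fails if it takes over 54 s, if anything falls off the work surface, if the arm or the gripper's body presses on something with over 40 N, if the wrist force passes 120 N, or if a joint passes its speed limit or range.

## Working session

There is one attempt and no reset: what is moved stays moved. The work goes in short steps, Python scripts to look and compute and a tool call to move; the robot and the scene stay as the last step left them, time stands still between calls to the robot, and variables do not carry over. Pictures are saved under pics/ and viewed, and the job is handed in when it is done.

Besides the shell and the picture viewer there is one more tool, called after ">>>" as a command line: name --argument value ..., lists and objects as JSON in quotes. carry_out: Moves the arm, as the interface text tells. Its arguments: {"type":"object","properties":{"targets":{"type":"array","items":{"type":"object","properties":{"rot":{"type":"array","items":{"type":"number"}},"slide":{"type":"array","items":{"type":"number"}},"hand":{"type":"number"}}}},"newtons":{"type":"number"}},"required":["targets"]}

```bash
mkdir -p pics; ls; python3 - <<'E'
from rig import *
import cv2
for n in("side","top"):
    d=get_image(n); cv2.imwrite(f"pics/{n}0.png",d["frame"][:,:,::-1]); print(n,d["camera_matrix"],d["k1"],d["R"],d["t"])
print(read_state())
E
```

```text
pics
side [[503.28998935   0.         324.77706813]
 [  0.         503.28998935 239.30750076]
 [  0.           0.           1.        ]] -0.0347223065036065 [[-0.78387405 -0.62091802 -0.00151258]
 [-0.28955095  0.36769455 -0.88371996]
 [ 0.54927382 -0.69228717 -0.46801362]] [0.44667455 0.19821507 0.69970078]
top [[509.96979373   0.         326.74394334]
 [  0.         509.96979373 244.81117742]
 [  0.           0.           1.        ]] 0.02631557876099492 [[-0.01830231 -0.99980275  0.00771224]
 [-0.99661896  0.017625   -0.08024962]
 [ 0.08009787 -0.00915492 -0.99674496]] [0.06242516 0.55370704 1.12642298]
{'time_s': 0.1, 'joint_pos': array([72.92706237, 29.90593182, -2.08279   , 91.67000719,  1.21524415,
       58.50458877, -6.46107156]), 'qvel': array([ 0.00101818, -0.15612828,  0.07193849, -0.07212982, -0.04381101,
        0.04765739,  0.01541226]), 'tau': array([ 4.57635106e-03, -9.28496575e+01,  1.98423542e+00, -3.70535767e+01,
        1.81597529e-02,  5.29979050e-03,  3.77657329e-06]), 'tcp_pos': array([ 0.14104446, -0.60856937,  0.23078412]), 'tool_rot': array([-9.00038751e+01,  5.83223530e-02, -7.69464747e+01]), 'contact_force': array([-0.92325678, -1.13844043, -0.06596168]), 'wrist_torque': array([-0.06013961, -0.0079074 , -0.03179695]), 'width': 0.9971323079998973}
```

View pics/side0.png

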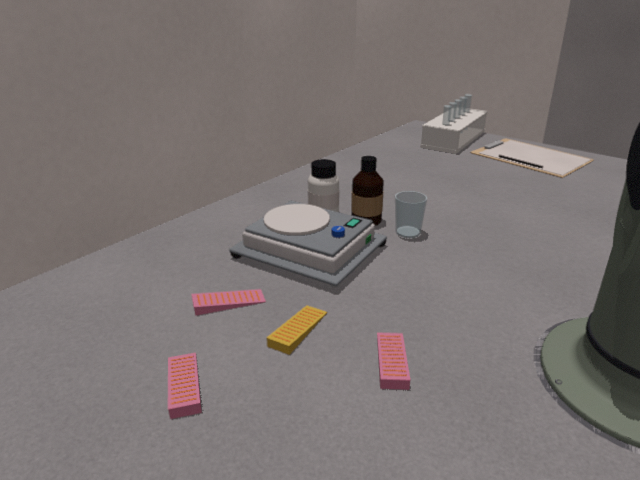

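View pics/top0.png

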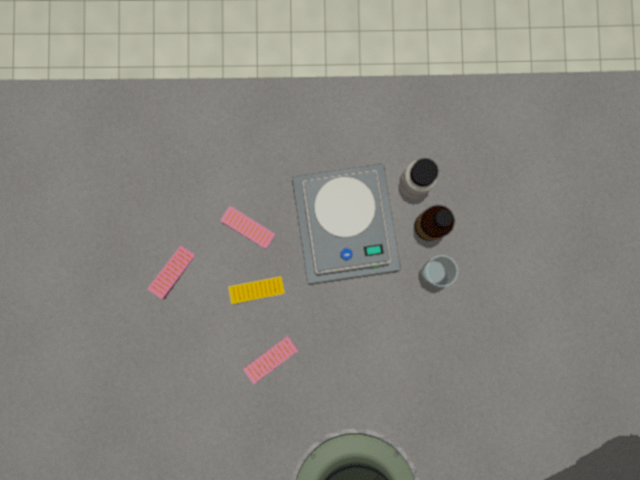

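Candidates shaped like the wedge, in the top view, are yellow at (257,290) and pink at (247,227), (171,272) and (271,360). The yellow one is the one meant. The stirrer is at (346,224) and the knob at (347,254), so the short-foot corner is near (307,282).

```bash
cat > h.py <<'E'
import numpy as np, cv2
from rig import *
def ray(d,p):
    K=d["camera_matrix"];x=np.array([(p[0]-K[0,2])/K[0,0],(p[1]-K[1,2])/K[1,1]]);u=x.copy()
    for _ in range(20):u=x/(1+d["k1"]*(u@u))
    R=np.array(d["R"]);return -R.T@d["t"],R.T@np.array([u[0],u[1],1])
def pt(d,p,z):
    o,v=ray(d,p);return o+v*(z-o[2])/v[2]
def proj(d,X):
    c=d["R"]@np.array(X)+d["t"];u=c[:2]/c[2];u=u*(1+d["k1"]*(u@u));K=d["camera_matrix"]
    return np.array([K[0,0]*u[0]+K[0,2],K[1,1]*u[1]+K[1,2]])
def yellow(d):
    h=cv2.cvtColor(d["frame"],cv2.COLOR_RGB2HSV)
    m=cv2.inRange(h,(15,150,60),(35,255,255));m=cv2.morphologyEx(m,cv2.MORPH_CLOSE,np.ones((5,5)))
    c=max(cv2.findContours(m,0,cv2.CHAIN_APPROX_NONE)[0],key=cv2.contourArea);return m,c
def big(d,c,w,h,s,name):
    f=d["frame"][c[1]-h:c[1]+h,c[0]-w:c[0]+w,::-1];cv2.imwrite(name,cv2.resize(f,None,fx=s,fy=s,interpolation=cv2.INTER_CUBIC))
E
python3 - <<'E'
from h import *
t=get_image("top");s=get_image("side")
m,c=yellow(t);b=cv2.boxPoints(cv2.minAreaRect(c));print("wedge box",b, cv2.contourArea(c))
for p in b: print(p,pt(t,p,0.002),pt(t,p,0.018))
h=cv2.cvtColor(t["frame"],cv2.COLOR_RGB2HSV)
k=cv2.inRange(h,(100,150,60),(130,255,255));k[:, :320]=0;k[:,380:]=0
M=cv2.moments(k);kp=(M['m10']/M['m00'],M['m01']/M['m00']);print("knob",kp,pt(t,kp,.078))
w=cv2.inRange(t["frame"],(175,165,155),(255,255,255));w[:150]=0;w[260:]=0
cw=max(cv2.findContours(w,0,2)[0],key=cv2.contourArea);e=cv2.fitEllipse(cw);print("disc",e,pt(t,e[0],.072))
big(t,(290,250),100,75,4,"pics/t1.png")
big(s,(300,290),100,75,4,"pics/s1.png")
E
```

```text
wedge box [[228.07693 286.38464]
 [280.96152 275.80774]
 [284.3846  292.9231 ]
 [231.50003 303.5    ]] 865.5
[228.07693 286.38464] [0.46563157 0.27798788 0.002     ] [0.46559203 0.27503405 0.018     ]
[280.96152 275.80774] [0.48736907 0.15783975 0.002     ] [0.48703091 0.15653643 0.018     ]
[284.3846 292.9231] [0.44842019 0.15048997 0.002     ] [0.44861709 0.14928763 0.018     ]
[231.50003 303.5    ] [0.42686965 0.27033503 0.002     ] [0.4273626  0.26748634 0.018     ]
knob (345.8333333333333, 253.69444444444446) [0.53045667 0.01248178 0.078     ]
disc ((344.3946533203125, 206.35855102539062), (58.39030075073242, 59.051937103271484), 103.17432403564453) [0.63362863 0.01313761 0.072     ]
```

View pics/t1.png

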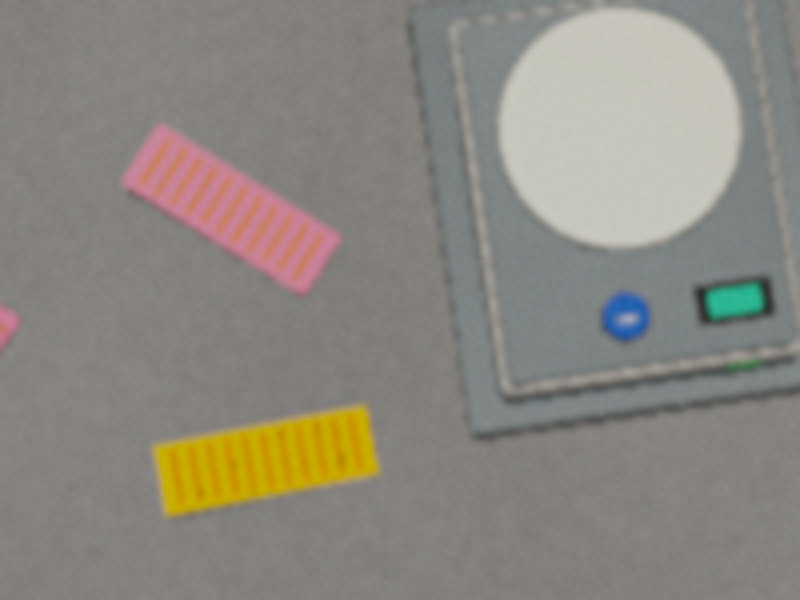

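View pics/s1.png

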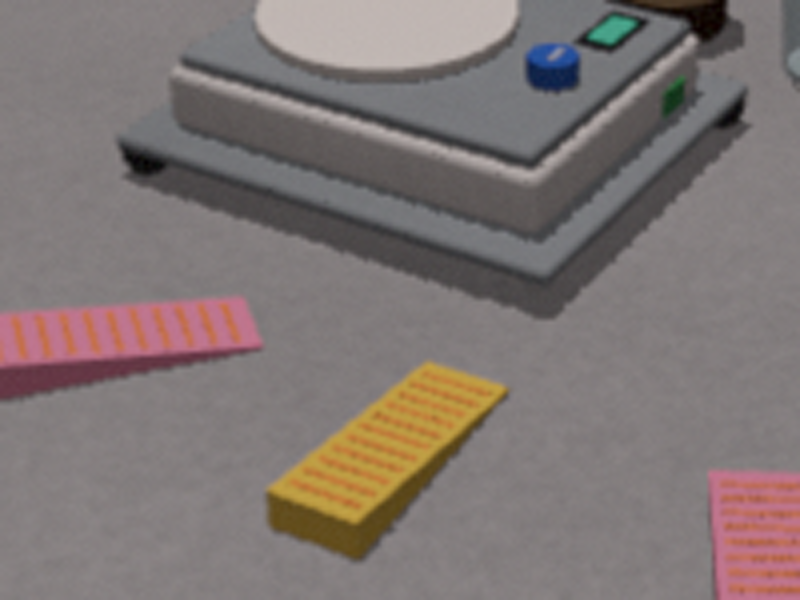

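```bash
python3 - <<'E'
from h import *
t=get_image("top");s=get_image("side")
big(t,(345,225),65,70,4.25,"pics/t2.png")
f=t["frame"].astype(float)
g=cv2.cvtColor(t["frame"],cv2.COLOR_RGB2LAB).astype(float); b=g[:,:,2]-128
print(np.round(b[240,285:320]),np.round(b[265:295,330]))
# flange mask: bluish
def edges(d,dirn,rng):
    P=[]
    for i in rng:
        if dirn=='L':
            row=cv2.GaussianBlur(f[:,:,2]-f[:,:,0],(5,5),0)[i]; j=[j for j in range(280,330) if row[j]>TH][0]
            x=j-1+(TH-row[j-1])/(row[j]-row[j-1]);P.append(pt(d,(x,i),.024))
        else:
            col=cv2.GaussianBlur(f[:,:,2]-f[:,:,0],(5,5),0)[:,i]; j=[j for j in range(300,262,-1) if col[j]>TH][0]
            y=j+(col[j]-TH)/(col[j]-col[j+1]);P.append(pt(d,(i,y),.024))
    return np.array(P)[:,:2]
d=f[:,:,2]-f[:,:,0]; print(np.median(d[300:330,300:340]),np.median(d[230:260,302:308]))
TH=(np.median(d[300:330,300:340])+np.median(d[230:260,302:308]))/2
for k,r in(('L',range(190,270)),('F',range(315,390))):
    P=edges(t,k,r);vx,vy,x0,y0=cv2.fitLine(P.astype(np.float32),cv2.DIST_HUBER,0,.01,.01).ravel();print(k,np.degrees(np.arctan2(vy,vx)),x0,y0)
    if k=='L': L=(np.array([x0,y0]),np.array([vx,vy]))
    else: F=(np.array([x0,y0]),np.array([vx,vy]))
a=np.linalg.solve(np.c_[L[1],-F[1]],F[0]-L[0]);print("corner",L[0]+a[0]*L[1])
E
```

```text
[ 3.  1.  3.  2.  3.  2.  3.  2.  2.  2.  1.  2.  2.  3.  3.  2.  1. -1.
 -1. -1. -1. -1. -1. -1.  1.  2.  4.  3.  0.  0.  0. -1.  0.  0. -1.] [ 0. -1. -1.  0.  1.  3.  3.  3.  0. -1.  0.  0. -1.  0. -1.  0.  1.  3.
  2.  3.  2.  3.  2.  3.  2.  3.  2.  2.  1.  3.]
-6.0 5.0
L 7.5589495 0.5904507 0.11383511
F -82.613045 0.48075175 -0.002721936
corner [0.46775153 0.09755301]
```

View pics/t2.png

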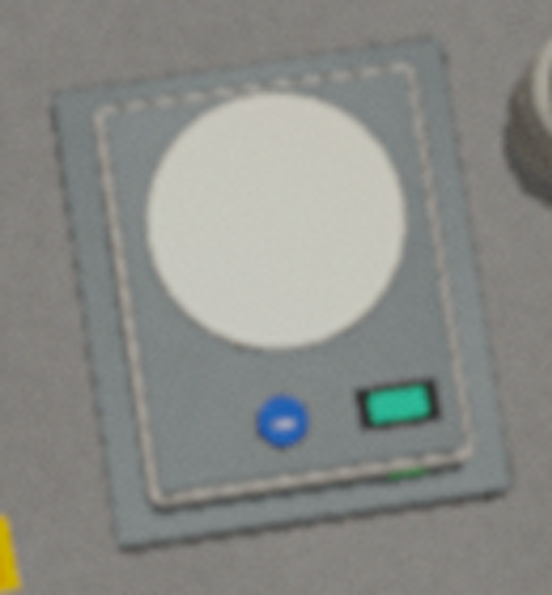

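The crops confirm the yellow wedge, thin end at (283,285), pointing towards the foot. The stirrer's yaw is about 7.4° and the foot is near (0.480, 0.089). The wedge's own axis passes within about 1 mm of the foot, so I can push straight along it. Next I'll plan the transit.

```bash
cat > plan.py <<'E'
import numpy as np,sys
from scipy.spatial.transform import Rotation as Ro
from rig import *
def plan(wps,step=.03,R0=None,p0=None):
    """wps: list of (xyz, yaw_deg) ; prints rows"""
    s=read_state();p=np.array(s["tcp_pos"]) if p0 is None else p0
    r=s["tool_rot"];R=Ro.from_euler('xyz',r,degrees=True)
    print("from",np.round(p,4),np.round(r,2),s["time_s"],np.round(s["contact_force"],2))
    n=0
    for q,yaw in wps:
        q=np.array(q);Rt=Ro.from_euler('xyz',[-90,0,yaw],degrees=True)
        k=int(np.ceil(max(np.linalg.norm(q-p)/step,np.degrees((R.inv()*Rt).magnitude())/5.8)))
        for i in range(k):
            left=k-i
            sl=np.round(R.inv().apply((q-p)/left)/.025,2)
            rv=np.round(np.degrees((R.inv()*Rt).as_rotvec())/left/6,2)
            sl=np.clip(sl,-1,1)
            p=p+R.apply(sl*.025);R=R*Ro.from_rotvec(np.radians(rv*6))
            n+=1;print(n,"rot",rv.tolist(),"slide",sl.tolist(),np.round(p,3))
E
python3 - <<'E'
from plan import *
plan([((.45,-.40,.231),-45),((.55,0,.231),-10),((.438,.325,.231),10.35),((.438,.325,.03),10.35)],step=.028)
E
```

```text
from [ 0.1411 -0.6088  0.2311] [-9.000e+01  2.000e-02 -7.695e+01] 0.3 [-0.15 -1.17  0.03]
1 rot [-0.0, -0.38, -0.0] slide [-0.38, 0.0, 0.99] [ 0.163 -0.594  0.231]
2 rot [-0.0, -0.38, -0.0] slide [-0.34, 0.0, 1.0] [ 0.185 -0.579  0.231]
3 rot [-0.0, -0.38, -0.0] slide [-0.3, 0.0, 1.0] [ 0.206 -0.564  0.231]
4 rot [-0.0, -0.38, -0.0] slide [-0.26, 0.0, 1.0] [ 0.228 -0.55   0.231]
5 rot [-0.0, -0.38, -0.0] slide [-0.22, 0.0, 1.0] [ 0.249 -0.535  0.231]
6 rot [-0.0, -0.38, -0.0] slide [-0.18, 0.0, 1.0] [ 0.27  -0.521  0.231]
7 rot [-0.0, -0.38, -0.0] slide [-0.13, 0.0, 1.0] [ 0.291 -0.507  0.231]
8 rot [-0.0, -0.38, -0.0] slide [-0.09, 0.0, 1.0] [ 0.311 -0.493  0.231]
9 rot [-0.0, -0.38, -0.0] slide [-0.05, 0.0, 1.0] [ 0.332 -0.479  0.231]
10 rot [-0.0, -0.38, -0.0] slide [-0.0, 0.0, 1.0] [ 0.353 -0.465  0.231]
11 rot [-0.0, -0.38, -0.0] slide [0.04, 0.0, 1.0] [ 0.374 -0.451  0.231]
12 rot [-0.0, -0.38, -0.0] slide [0.09, 0.0, 1.0] [ 0.395 -0.437  0.231]
13 rot [-0.0, -0.38, -0.0] slide [0.15, 0.0, 1.0] [ 0.416 -0.424  0.231]
14 rot [-0.0, -0.39, -0.0] slide [0.21, 0.01, 1.0] [ 0.438 -0
[... 1977 characters left out ...]
231]
42 rot [-0.0, -0.27, -0.0] slide [-0.19, 0.0, 1.0] [0.447 0.29  0.231]
43 rot [-0.0, -0.26, -0.0] slide [-0.15, 0.01, 1.0] [0.44  0.314 0.231]
44 rot [-0.0, -0.0, -0.0] slide [0.0, 1.0, 0.06] [0.44  0.315 0.206]
45 rot [-0.0, -0.0, -0.0] slide [0.0, 1.0, 0.06] [0.439 0.317 0.181]
46 rot [-0.0, -0.0, -0.0] slide [0.0, 1.0, 0.05] [0.439 0.318 0.156]
47 rot [-0.0, -0.0, -0.0] slide [0.0, 1.0, 0.06] [0.439 0.32  0.131]
48 rot [-0.0, -0.0, -0.0] slide [0.0, 1.0, 0.05] [0.439 0.321 0.106]
49 rot [-0.0, -0.0, -0.0] slide [0.0, 1.0, 0.06] [0.438 0.322 0.081]
50 rot [-0.0, -0.0, -0.0] slide [0.0, 1.0, 0.05] [0.438 0.324 0.056]
51 rot [-0.0, -0.0, -0.0] slide [0.01, 1.0, 0.06] [0.438 0.325 0.031]
```

>>> carry_out --targets '[{"rot": [0,-0.4,0],"slide": [-0.4,0,1],"hand": 10},{"rot": [0,-0.4,0],"slide": [-0.35,0,1],"hand": 10},{"rot": [0,-0.4,0],"slide": [-0.3,0,1],"hand": 10},{"rot": [0,-0.4,0],"slide": [-0.25,0,1],"hand": 10},{"rot": [0,-0.4,0],"slide": [-0.2,0,1],"hand": 10}]'

```text
time_s: 0.8
tcp_pos: [0.2497, -0.5341, 0.2313]
tool_rot: [-90.0, -0.0, -64.9]
contact_force: [0.6, -1.3, -0.5]
width: 0.143
```

>>> carry_out --targets '[{"rot": [0,-0.4,0],"slide": [-0.2,0,1],"hand": 10},{"rot": [0,-0.4,0],"slide": [-0.15,0,1],"hand": 10},{"rot": [0,-0.4,0],"slide": [-0.1,0,1],"hand": 10},{"rot": [0,-0.4,0],"slide": [-0.05,0,1],"hand": 10},{"rot": [0,-0.4,0],"slide": [0,0,1],"hand": 10}]'

```text
time_s: 1.3
tcp_pos: [0.3521, -0.4609, 0.2313]
tool_rot: [-90.0, 0.0, -52.9]
contact_force: [0.4, -0.0, 0.2]
width: 0.119
```

>>> carry_out --targets '[{"rot": [0,-0.4,0],"slide": [0.05,0,1],"hand": 10},{"rot": [0,-0.4,0],"slide": [0.1,0,1],"hand": 10},{"rot": [0,-0.4,0],"slide": [0.15,0,1],"hand": 10},{"rot": [0,-0.4,0],"slide": [0.2,0,1],"hand": 10},{"rot": [0,-0.35,0],"slide": [-0.5,0,0.95],"hand": 10}]'

```text
time_s: 1.8
tcp_pos: [0.4443, -0.3798, 0.231]
tool_rot: [-90.0, -0.0, -41.1]
contact_force: [-0.2, 0.6, 0.2]
width: 0.116
```

>>> carry_out --targets '[{"rot": [0,-0.35,0],"slide": [-0.5,0,0.95],"hand": 10},{"rot": [0,-0.35,0],"slide": [-0.45,0,0.95],"hand": 10},{"rot": [0,-0.35,0],"slide": [-0.4,0,1],"hand": 10},{"rot": [0,-0.35,0],"slide": [-0.4,0,1],"hand": 10},{"rot": [0,-0.35,0],"slide": [-0.35,0,1],"hand": 10}]'

```text
time_s: 2.3
tcp_pos: [0.4748, -0.249, 0.2314]
tool_rot: [-90.0, -0.0, -30.6]
contact_force: [1.3, 0.2, -0.5]
width: 0.114
```

>>> carry_out --targets '[{"rot": [0,-0.35,0],"slide": [-0.3,0,1],"hand": 10},{"rot": [0,-0.35,0],"slide": [-0.25,0,1],"hand": 10},{"rot": [0,-0.35,0],"slide": [-0.2,0,1],"hand": 10},{"rot": [0,-0.35,0],"slide": [-0.2,0,1],"hand": 10},{"rot": [0,-0.35,0],"slide": [-0.15,0,1],"hand": 10}]'

```text
time_s: 2.8
tcp_pos: [0.5061, -0.1248, 0.2314]
tool_rot: [-90.0, -0.0, -20.1]
contact_force: [0.1, 0.1, -0.1]
width: 0.118
```

>>> carry_out --targets '[{"rot": [0,-0.35,0],"slide": [-0.1,0,1],"hand": 10},{"rot": [0,-0.35,0],"slide": [-0.05,0,1],"hand": 10},{"rot": [0,-0.35,0],"slide": [0,0,1],"hand": 10},{"rot": [0,-0.35,0],"slide": [0,0,1],"hand": 10},{"rot": [0,-0.35,0],"slide": [0,0,1],"hand": 10}]'

```text
time_s: 3.3
tcp_pos: [0.5371, -0.0037, 0.2314]
tool_rot: [-90.0, -0.0, -9.6]
contact_force: [-1.0, 0.1, -0.5]
width: 0.119
```

```bash
python3 - <<'E'
from plan import *
plan([((.438,.325,.231),10.35),((.438,.325,.03),10.35)],step=.028)
E
```

```text
from [ 0.5371 -0.0037  0.2314] [-9.001e+01 -1.000e-02 -9.640e+00] 3.3 [-1.04  0.15 -0.53]
1 rot [0.0, -0.26, 0.0] slide [-0.47, 0.0, 0.95] [0.529 0.022 0.231]
2 rot [0.0, -0.26, 0.0] slide [-0.44, 0.0, 0.96] [0.522 0.047 0.231]
3 rot [0.0, -0.26, 0.0] slide [-0.42, 0.0, 0.97] [0.514 0.072 0.231]
4 rot [0.0, -0.26, 0.0] slide [-0.39, 0.0, 0.98] [0.507 0.098 0.231]
5 rot [0.0, -0.25, 0.0] slide [-0.36, 0.0, 0.99] [0.499 0.123 0.231]
6 rot [0.0, -0.26, 0.0] slide [-0.34, 0.0, 1.0] [0.491 0.148 0.231]
7 rot [0.0, -0.25, 0.0] slide [-0.31, 0.0, 1.0] [0.484 0.173 0.231]
8 rot [0.0, -0.26, 0.0] slide [-0.29, 0.0, 1.0] [0.476 0.198 0.231]
9 rot [0.0, -0.25, 0.0] slide [-0.26, 0.0, 1.0] [0.468 0.223 0.231]
10 rot [0.0, -0.26, 0.0] slide [-0.23, 0.0, 1.0] [0.461 0.247 0.231]
11 rot [0.0, -0.25, 0.0] slide [-0.2, 0.0, 1.0] [0.453 0.271 0.231]
12 rot [0.0, -0.26, 0.0] slide [-0.17, 0.01, 1.0] [0.446 0.296 0.231]
13 rot [0.0, -0.25, 0.0] slide [-0.14, 0.0, 1.0] [0.439 0.32  0.231]
14 rot [0.0, -0.0, 0.0] slide [0.0, 1.0, 0.03] [0.439 0.321 0.206]
15 rot [0.0, -0.0, 0.0] slide [0.0, 1.0, 0.03] [0.438 0.321 0.181]
16 rot [0.0, -0.0, 0.0] slide [0.0, 1.0, 0.02] [0.438 0.322 0.156]
17 rot [0.0, -0.0, 0.0] slide [0.0, 1.0, 0.03] [0.438 0.323 0.131]
18 rot [0.0, -0.0, 0.0] slide [0.0, 1.0, 0.02] [0.438 0.323 0.106]
19 rot [0.0, -0.0, 0.0] slide [0.0, 1.0, 0.03] [0.438 0.324 0.081]
20 rot [0.0, -0.0, 0.0] slide [0.0, 1.0, 0.02] [0.438 0.324 0.056]
21 rot [0.0, -0.0, 0.0] slide [0.01, 1.0, 0.03] [0.438 0.325 0.031]
```

>>> carry_out --targets '[{"rot": [0,-0.25,0],"slide": [-0.45,0,0.95],"hand": 10},{"rot": [0,-0.25,0],"slide": [-0.45,0,0.95],"hand": 10},{"rot": [0,-0.25,0],"slide": [-0.4,0,1],"hand": 10},{"rot": [0,-0.25,0],"slide": [-0.4,0,1],"hand": 10},{"rot": [0,-0.25,0],"slide": [-0.35,0,1],"hand": 10}]'

```text
time_s: 3.8
tcp_pos: [0.4999, 0.124, 0.2314]
tool_rot: [-90.0, -0.0, -2.2]
contact_force: [-0.4, 0.2, -0.2]
width: 0.121
```

>>> carry_out --targets '[{"rot": [0,-0.25,0],"slide": [-0.35,0,1],"hand": 10},{"rot": [0,-0.25,0],"slide": [-0.3,0,1],"hand": 10},{"rot": [0,-0.25,0],"slide": [-0.3,0,1],"hand": 10},{"rot": [0,-0.25,0],"slide": [-0.25,0,1],"hand": 10},{"rot": [0,-0.25,0],"slide": [-0.25,0,1],"hand": 10}]'

```text
time_s: 4.3
tcp_pos: [0.462, 0.2485, 0.2314]
tool_rot: [-90.0, -0.0, 5.3]
contact_force: [0.6, 0.4, -0.0]
width: 0.119
```

>>> carry_out --targets '[{"rot": [0,-0.25,0],"slide": [-0.2,0,1],"hand": 10},{"rot": [0,-0.25,0],"slide": [-0.2,0,1],"hand": 10},{"rot": [0,-0.3,0],"slide": [-0.15,0,1],"hand": 10},{"rot": [0,0,0],"slide": [0,0,0],"hand": 10},{"rot": [0,0,0],"slide": [0,0,0],"hand": 10}]'

```text
time_s: 4.8
tcp_pos: [0.4398, 0.3205, 0.2312]
tool_rot: [-90.0, 0.0, 10.1]
contact_force: [0.3, -0.9, -0.3]
width: 0.12
```

```bash
python3 - <<'E'
from plan import *
plan([((.438,.320,.05),10.35),((.438,.320,.006),10.35)],step=.026)
E
```

```text
from [0.4398 0.3205 0.2312] [-9.001e+01  1.000e-02  1.011e+01] 4.8 [ 0.26 -0.94 -0.35]
1 rot [0.0, -0.01, -0.0] slide [-0.01, 1.0, -0.0] [0.44  0.32  0.206]
2 rot [0.0, -0.01, -0.0] slide [-0.01, 1.0, -0.0] [0.439 0.32  0.181]
3 rot [0.0, -0.0, -0.0] slide [-0.01, 1.0, -0.0] [0.439 0.32  0.156]
4 rot [0.0, -0.01, -0.0] slide [-0.01, 1.0, -0.0] [0.439 0.32  0.131]
5 rot [0.0, -0.0, -0.0] slide [-0.01, 1.0, -0.0] [0.439 0.32  0.106]
6 rot [0.0, -0.01, -0.0] slide [-0.01, 1.0, -0.0] [0.438 0.32  0.081]
7 rot [0.0, -0.0, -0.0] slide [-0.01, 1.0, -0.01] [0.438 0.32  0.056]
8 rot [0.0, -0.0, -0.0] slide [-0.0, 1.0, 0.0] [0.438 0.32  0.031]
9 rot [0.0, -0.0, -0.0] slide [-0.0, 1.0, 0.0] [0.438 0.32  0.006]
```

>>> carry_out --targets '[{"rot": [0,-0.05,0],"slide": [-0.05,1,0],"hand": 10},{"rot": [0,0,0],"slide": [0,1,0],"hand": 10},{"rot": [0,0,0],"slide": [0,1,0],"hand": 10},{"rot": [0,0,0],"slide": [0,1,0],"hand": 10},{"rot": [0,0,0],"slide": [0,1,0],"hand": 10}]'

```text
time_s: 5.3
tcp_pos: [0.4394, 0.3189, 0.1054]
tool_rot: [-90.0, -0.0, 10.3]
contact_force: [0.3, 0.6, 0.1]
width: 0.116
```

>>> carry_out --targets '[{"rot": [0,0,0],"slide": [0,1,0],"hand": 10},{"rot": [0,0,0],"slide": [0,1,0],"hand": 10},{"rot": [0,0,0],"slide": [0,1,0],"hand": 10},{"rot": [0,0,0],"slide": [0,0.6,0],"hand": 10},{"rot": [0,0,0],"slide": [0,0.4,0],"hand": 10}]'

```text
time_s: 5.8
tcp_pos: [0.439, 0.3193, 0.0054]
tool_rot: [-90.0, 0.0, 10.3]
contact_force: [-0.3, -0.1, 0.6]
width: 0.115
```

```bash
python3 - <<'E'
from h import *
s=read_state();print(s["tcp_pos"],s["tool_rot"],s["contact_force"])
t=get_image("top");d=get_image("side")
m,c=yellow(t);print(cv2.boxPoints(cv2.minAreaRect(c)), proj(t,s["tcp_pos"]))
big(t,(270,280),80,60,5,"pics/t3.png");big(d,(290,310),100,75,4,"pics/s3.png")
E
```

```text
[0.43899008 0.31934549 0.0054407 ] [-9.00351509e+01  3.40070820e-02  1.03073330e+01] [-0.2754     -0.14871371  0.63968315]
[[227.8846  286.42307]
 [280.76923 275.84616]
 [284.26923 293.34616]
 [231.38458 303.92307]] [209.42883925 298.58215598]
```

View pics/t3.png

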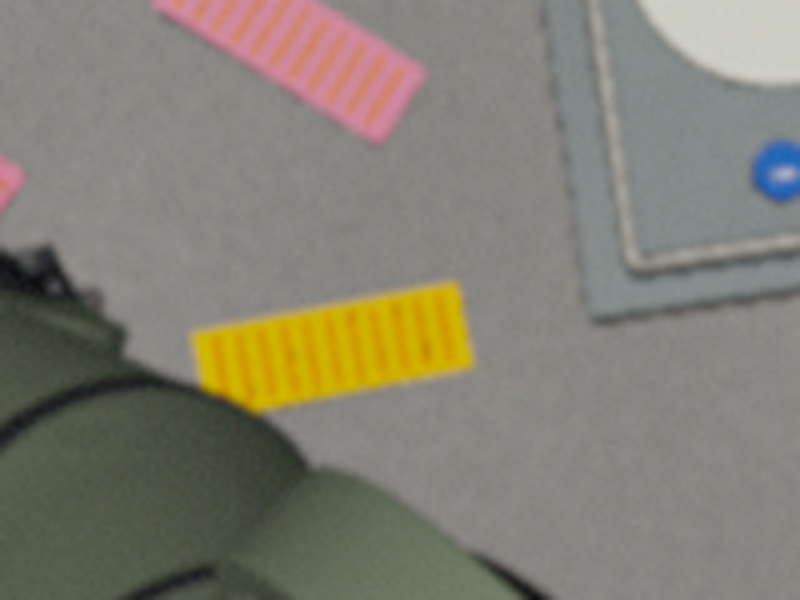

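View pics/s3.png

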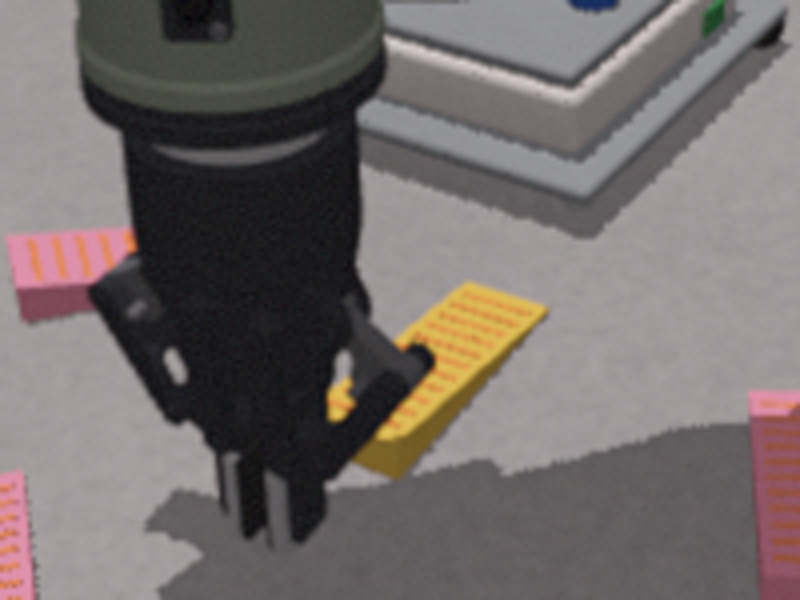

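>>> carry_out --targets '[{"rot": [0,0,0],"slide": [-0.04,0,-0.6],"hand": 10},{"rot": [0,0,0],"slide": [0,0,-0.4],"hand": 10},{"rot": [0,0,0],"slide": [0,0,-0.2],"hand": 10},{"rot": [0,0,0],"slide": [0,0,-0.2],"hand": 10},{"rot": [0,0,0],"slide": [0,0,-0.2],"hand": 10}]'

```text
time_s: 6.4
tcp_pos: [0.4454, 0.2802, 0.0066]
tool_rot: [-90.0, -0.0, 10.3]
contact_force: [0.0, 0.2, 0.7]
width: 0.113
```

>>> carry_out --targets '[{"rot": [0,0,0],"slide": [0,0,-0.25],"hand": 10},{"rot": [0,0,0],"slide": [0,0,-0.25],"hand": 10},{"rot": [0,0,0],"slide": [0,0,-0.25],"hand": 10},{"rot": [0,0,0],"slide": [0,0,-0.25],"hand": 10},{"rot": [0,0,0],"slide": [0,0,-0.2],"hand": 10}]'

```text
time_s: 6.9
tcp_pos: [0.4506, 0.2504, 0.0063]
tool_rot: [-90.0, 0.0, 10.3]
contact_force: [-0.4, 0.1, 0.3]
width: 0.117
```

```bash
cat > look.py <<'E'
from h import *
import sys
n=sys.argv[1]
s=read_state();print(s["time_s"],s["tcp_pos"],s["tool_rot"],s["contact_force"])
t=get_image("top");d=get_image("side")
m,c=yellow(t);b=cv2.boxPoints(cv2.minAreaRect(c));print(np.round(b,1))
o=sorted(b.tolist())
a=pt(t,np.mean(o[2:],0),.002)[:2];k=pt(t,np.mean(o[:2],0),.018)[:2];print("thin",a,"thick",k,"len",np.linalg.norm(a-k),"head",np.degrees(np.arctan2(*(a-k)[::-1])))
hd=cv2.cvtColor(t["frame"],cv2.COLOR_RGB2HSV)
kk=cv2.inRange(hd,(100,150,60),(130,255,255));kk[:, :320]=0;kk[:,380:]=0
M=cv2.moments(kk)
if M['m00']:
    kp=(M['m10']/M['m00'],M['m01']/M['m00']);print("knob",pt(t,kp,.078))
w=cv2.inRange(t["frame"],(175,165,155),(255,255,255));w[:150]=0;w[260:]=0
cw=max(cv2.findContours(w,0,2)[0],key=cv2.contourArea);e=cv2.fitEllipse(cw);print("disc",pt(t,e[0],.072))
big(t,(290,270),80,60,5,f"pics/t{n}.png");big(d,(310,290),100,75,4,f"pics/s{n}.png")
E
python3 look.py 4
```

```text
6.9 [0.45062709 0.25037419 0.00627884] [-9.00053309e+01  3.42750589e-03  1.03374364e+01] [-0.43019494  0.05013751  0.33579613]
[[258.1 280.6]
 [294.8 273.2]
 [298.3 290.5]
 [261.6 297.9]]
thin [0.47290847 0.12248301] thick [0.45788963 0.20410266] len 0.08298996434643828 head -79.57363110793158
knob [0.53052741 0.01254558 0.078     ]
disc [0.63360132 0.01308062 0.072     ]
```

View pics/t4.png

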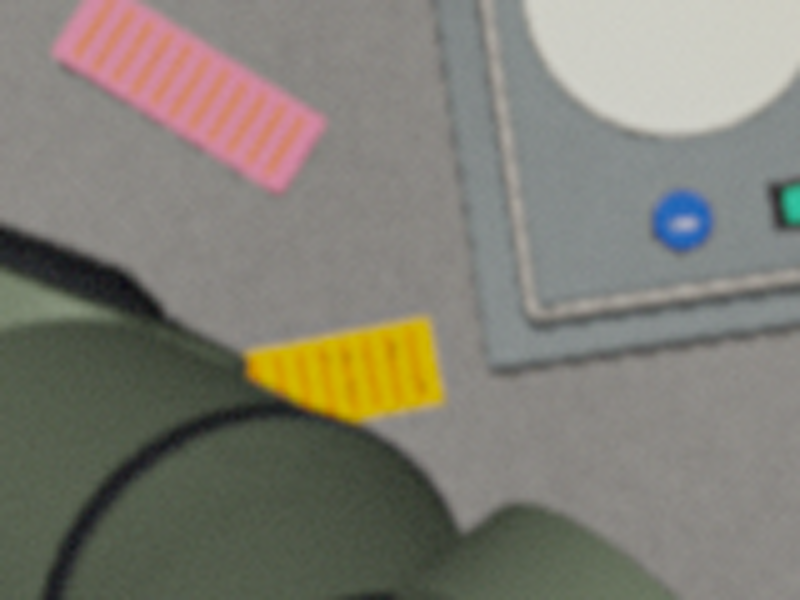

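View pics/s4.png

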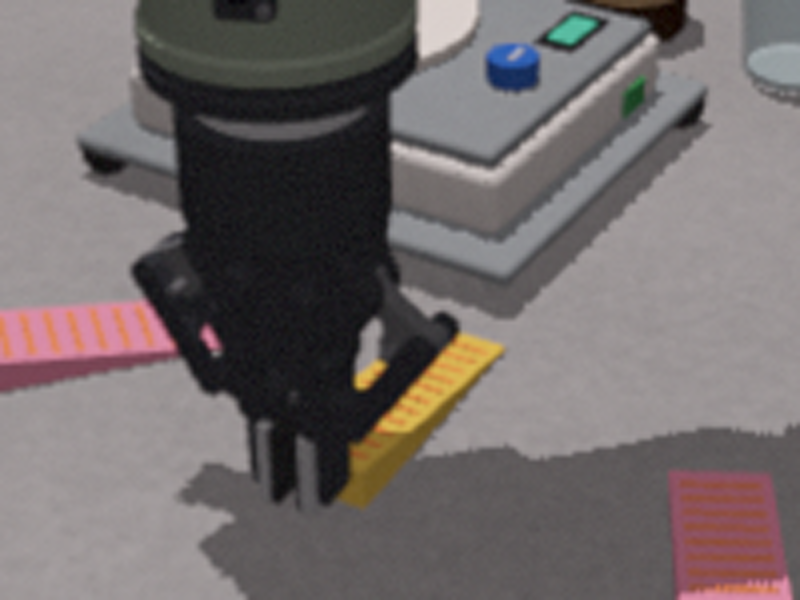

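>>> carry_out --targets '[{"rot": [0,0,0],"slide": [0,0,-0.25],"hand": 10},{"rot": [0,0,0],"slide": [0,0,-0.25],"hand": 10},{"rot": [0,0,0],"slide": [0,0,-0.25],"hand": 10},{"rot": [0,0,0],"slide": [0,0,-0.25],"hand": 10},{"rot": [0,0,0],"slide": [0,0,-0.25],"hand": 10}]'

```text
time_s: 7.5
tcp_pos: [0.4563, 0.2196, 0.0063]
tool_rot: [-90.0, 0.0, 10.3]
contact_force: [0.3, 0.3, -0.5]
width: 0.117
```

>>> carry_out --targets '[{"rot": [0,0,0],"slide": [0,0,-0.25],"hand": 10},{"rot": [0,0,0],"slide": [0,0,-0.25],"hand": 10},{"rot": [0,0,0],"slide": [0,0,-0.2],"hand": 10},{"rot": [0,0,0],"slide": [0,0,-0.15],"hand": 10},{"rot": [0,0,0],"slide": [0,0,-0.1],"hand": 10}]'

```text
time_s: 8.0
tcp_pos: [0.4605, 0.1966, 0.0063]
tool_rot: [-90.0, 0.0, 10.3]
contact_force: [0.3, 2.0, -0.1]
width: 0.121
```

```bash
python3 look.py 5
```

```text
8.0 [0.46047473 0.19656149 0.0063182 ] [-8.99992598e+01  3.24885540e-05  1.03411085e+01] [ 0.28001751  2.02824137 -0.08997778]
[[287.3 276. ]
 [294.1 265.6]
 [321.9 283.6]
 [315.2 294. ]]
thin [0.4562734 0.0727852] thick [0.49784164 0.134518  ] len 0.0744234977913743 head -123.95464471048366
knob [0.53057582 0.01233964 0.078     ]
disc [0.63359922 0.01309806 0.072     ]
```

View pics/t5.png

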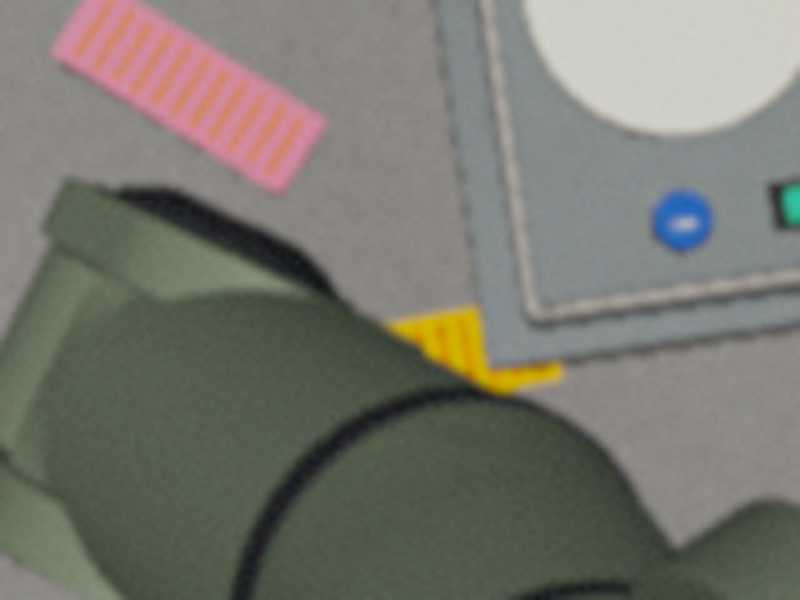

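View pics/s5.png

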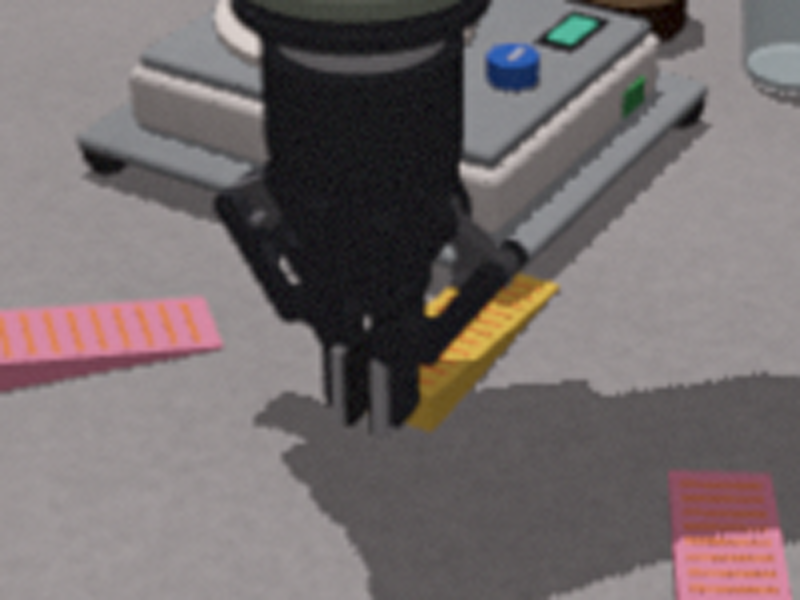

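>>> carry_out --targets '[{"rot": [0,0,0],"slide": [0,0,-0.1],"hand": 10},{"rot": [0,0,0],"slide": [0,0,-0.1],"hand": 10},{"rot": [0,0,0],"slide": [0,0,-0.1],"hand": 10},{"rot": [0,0,0],"slide": [0,0,-0.1],"hand": 10},{"rot": [0,0,0],"slide": [0,0,0],"hand": 10}]'

```text
time_s: 8.6
tcp_pos: [0.4623, 0.1866, 0.0063]
tool_rot: [-90.0, 0.0, 10.3]
contact_force: [-0.4, 0.9, 0.6]
width: 0.117
```

>>> carry_out --targets '[{"rot": [0,0,0],"slide": [0,0,-0.04],"hand": 10},{"rot": [0,0,0],"slide": [0,0,-0.04],"hand": 10},{"rot": [0,0,0],"slide": [0,0,-0.04],"hand": 10},{"rot": [0,0,0],"slide": [0,0,0],"hand": 10},{"rot": [0,0,0],"slide": [0,0,0],"hand": 10}]'

```text
time_s: 9.1
tcp_pos: [0.4627, 0.184, 0.0063]
tool_rot: [-90.0, 0.0, 10.3]
contact_force: [0.3, -0.0, -0.4]
width: 0.115
```

>>> carry_out --targets '[{"rot": [0,0,0],"slide": [0,0,-0.04],"hand": 10},{"rot": [0,0,0],"slide": [0,0,-0.04],"hand": 10},{"rot": [0,0,0],"slide": [0,0,0],"hand": 10},{"rot": [0,0,0],"slide": [0,0,0],"hand": 10},{"rot": [0,0,0],"slide": [0,0,0],"hand": 10}]'

```text
time_s: 9.6
tcp_pos: [0.4631, 0.1821, 0.0063]
tool_rot: [-90.0, -0.0, 10.3]
contact_force: [-0.4, 2.0, -0.7]
width: 0.117
```

>>> carry_out --targets '[{"rot": [0,0,0],"slide": [0,0,-0.04],"hand": 10},{"rot": [0,0,0],"slide": [0,0,-0.02],"hand": 10},{"rot": [0,0,0],"slide": [0,0,0],"hand": 10},{"rot": [0,0,0],"slide": [0,0,0],"hand": 10},{"rot": [0,0,0],"slide": [0,0,0],"hand": 10}]'

```text
time_s: 10.1
tcp_pos: [0.4634, 0.1808, 0.0063]
tool_rot: [-90.0, -0.0, 10.4]
contact_force: [-0.2, 3.4, -0.5]
width: 0.115
```

>>> carry_out --targets '[{"rot": [0,0,0],"slide": [0,0,-0.02],"hand": 10},{"rot": [0,0,0],"slide": [0,0,-0.02],"hand": 10},{"rot": [0,0,0],"slide": [0,0,0],"hand": 10},{"rot": [0,0,0],"slide": [0,0,0],"hand": 10},{"rot": [0,0,0],"slide": [0,0,0],"hand": 10}]'

```text
time_s: 10.6
tcp_pos: [0.4635, 0.1797, 0.0063]
tool_rot: [-90.0, -0.0, 10.4]
contact_force: [-0.8, 4.2, -0.9]
width: 0.118
```

```bash
python3 look.py 6
```

```text
10.6 [0.46354575 0.17968223 0.0063068 ] [-8.99976245e+01 -1.36294635e-03  1.03516923e+01] [-0.80175084  4.19936593 -0.94141674]
[[314.8 283. ]
 [328.8 280.7]
 [329.5 285.2]
 [315.6 287.6]]
thin [0.46907653 0.04835783] thick [0.46436186 0.07995736] len 0.031949316662523826 head -81.5140316807943
knob [0.53106996 0.01217399 0.078     ]
disc [0.63379119 0.01303959 0.072     ]
```

View pics/t6.png

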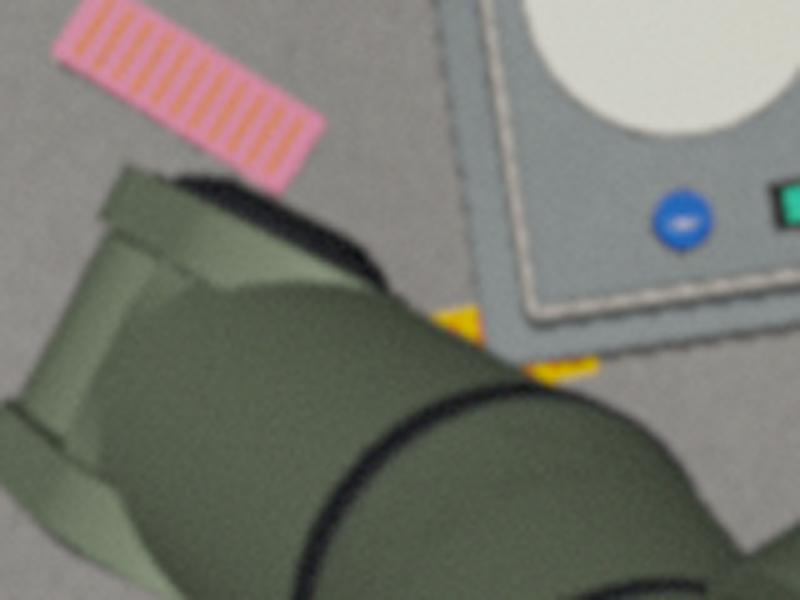

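>>> carry_out --targets '[{"rot": [0,0,0],"slide": [0,0,-0.02],"hand": 10},{"rot": [0,0,0],"slide": [0,0,-0.02],"hand": 10},{"rot": [0,0,0],"slide": [0,0,0],"hand": 10},{"rot": [0,0,0],"slide": [0,0,0],"hand": 10},{"rot": [0,0,0],"slide": [0,0,0],"hand": 10}]'

```text
time_s: 11.2
tcp_pos: [0.4637, 0.1788, 0.0063]
tool_rot: [-90.0, -0.0, 10.4]
contact_force: [-0.1, 5.0, -1.2]
width: 0.113
```

```bash
python3 look.py 7
```

```text
11.2 [0.46371345 0.1787957  0.00632014] [-8.99904594e+01 -3.29862895e-03  1.03548514e+01] [-0.114582    4.99174917 -1.18488118]
[[413.7 219.1]
 [420.  217. ]
 [426.6 236.8]
 [420.3 238.9]]
thin [ 0.56844956 -0.16994205] thick [ 0.61239395 -0.15326325] len 0.04700310112135942 head -159.21607946097907
knob [0.53093001 0.01211493 0.078     ]
disc [0.63374838 0.01296798 0.072     ]
```

>>> carry_out --targets '[{"rot": [0,0,0],"slide": [0,0,-0.02],"hand": 10},{"rot": [0,0,0],"slide": [0,0,-0.02],"hand": 10},{"rot": [0,0,0],"slide": [0,0,0],"hand": 10},{"rot": [0,0,0],"slide": [0,0,0],"hand": 10},{"rot": [0,0,0],"slide": [0,0,0],"hand": 10}]'

```text
time_s: 11.8
tcp_pos: [0.4638, 0.1779, 0.0063]
tool_rot: [-90.0, 0.0, 10.4]
contact_force: [-0.7, 5.3, -0.9]
width: 0.117
```

>>> carry_out --targets '[{"rot": [0,0,0],"slide": [0,0,0.1],"hand": 10},{"rot": [0,0,0],"slide": [0,0,0.3],"hand": 10},{"rot": [0,0,0],"slide": [0,0,0.5],"hand": 10},{"rot": [0,0,0],"slide": [0,0,0.7],"hand": 10},{"rot": [0,0,0],"slide": [0,-0.5,0.5],"hand": 10}]'

```text
time_s: 12.3
tcp_pos: [0.4533, 0.231, 0.0181]
tool_rot: [-90.0, 0.1, 10.4]
contact_force: [-0.1, 0.4, 0.3]
width: 0.119
```

>>> carry_out --targets '[{"rot": [0,0,0],"slide": [0,-1,0.5],"hand": 10},{"rot": [0,0,0],"slide": [0,-1,0.5],"hand": 0},{"rot": [0,0,0],"slide": [0,-1,0.5],"hand": 0},{"rot": [0,0,0],"slide": [0,-1,0.5],"hand": 0},{"rot": [0,0,0],"slide": [0,0,0],"hand": 0}]'

```text
time_s: 12.8
tcp_pos: [0.4457, 0.2819, 0.1217]
tool_rot: [-89.9, -0.2, 10.5]
contact_force: [-0.5, 0.4, -0.7]
width: 0.001
```

```bash
python3 look.py 8
```

```text
12.8 [0.44569206 0.28193606 0.12170054] [-89.85395655  -0.22641257  10.48177446] [-0.51785405  0.37636214 -0.73479743]
[[275.  277. ]
 [326.  266.8]
 [329.4 283.9]
 [278.4 294.1]]
thin [0.48642933 0.05142934] thick [0.46538117 0.16629125] len 0.11677450258580367 head -79.61590129944643
knob [0.53083492 0.01208549 0.078     ]
disc [0.63361066 0.01272415 0.072     ]
```

View pics/t8.png

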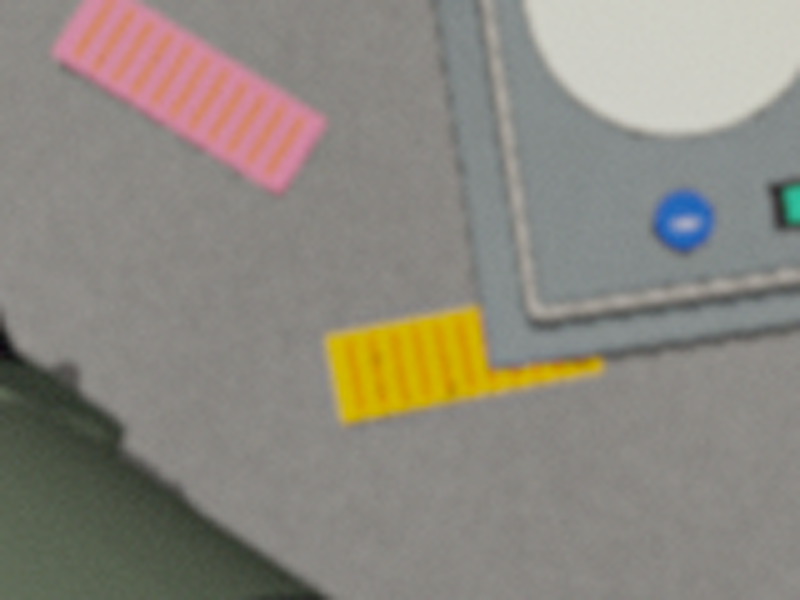

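View pics/s8.png

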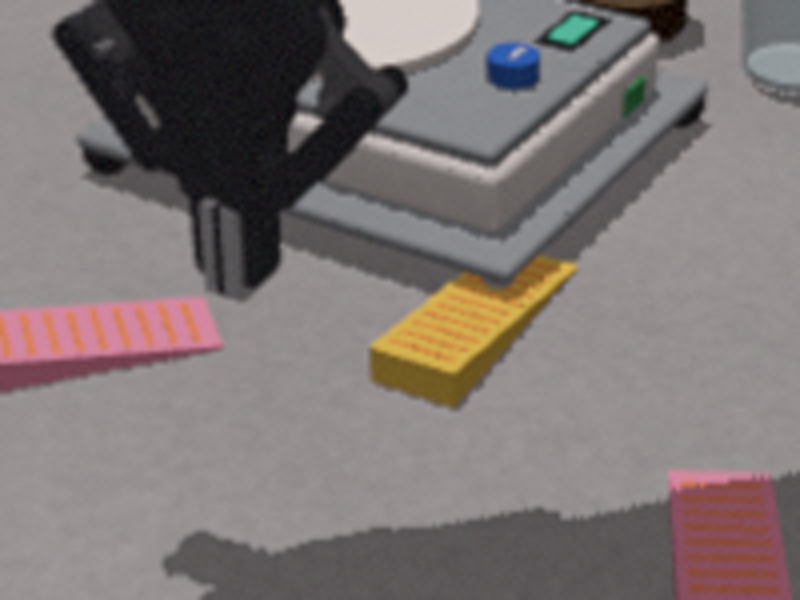

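```bash
python3 - <<'E'
from plan import *
plan([((.509,.064,.115),10.35),((.509,.064,.074),10.35)],step=.024)
E
```

```text
from [0.4453 0.2791 0.1189] [-9.000e+01 -4.000e-02  1.039e+01] 12.9 [-0.51 -0.03 -0.29]
1 rot [-0.0, 0.0, 0.0] slide [0.1, 0.02, -0.89] [0.452 0.258 0.118]
2 rot [-0.0, 0.0, 0.0] slide [0.09, 0.02, -0.89] [0.458 0.236 0.118]
3 rot [-0.0, 0.0, 0.0] slide [0.1, 0.01, -0.89] [0.464 0.215 0.118]
4 rot [-0.0, 0.0, 0.0] slide [0.09, 0.02, -0.89] [0.471 0.193 0.117]
5 rot [-0.0, 0.0, 0.0] slide [0.1, 0.01, -0.89] [0.477 0.172 0.117]
6 rot [-0.0, 0.0, 0.0] slide [0.09, 0.02, -0.89] [0.483 0.15  0.116]
7 rot [-0.0, 0.0, 0.0] slide [0.1, 0.01, -0.9] [0.49  0.129 0.116]
8 rot [-0.0, 0.0, 0.0] slide [0.09, 0.02, -0.89] [0.496 0.107 0.116]
9 rot [-0.0, 0.0, 0.0] slide [0.1, 0.01, -0.9] [0.503 0.086 0.115]
10 rot [-0.0, 0.01, 0.01] slide [0.09, 0.02, -0.89] [0.509 0.064 0.115]
11 rot [-0.0, -0.0, -0.0] slide [0.0, 0.82, -0.0] [0.509 0.064 0.094]
12 rot [-0.0, -0.0, -0.0] slide [0.01, 0.82, -0.0] [0.509 0.064 0.074]
```

>>> carry_out --targets '[{"rot": [0,0,0],"slide": [0.1,0,-0.9],"hand": 0},{"rot": [0,0,0],"slide": [0.1,0,-0.9],"hand": 0},{"rot": [0,0,0],"slide": [0.1,0,-0.9],"hand": 0},{"rot": [0,0,0],"slide": [0.1,0,-0.9],"hand": 0},{"rot": [0,0,0],"slide": [0.1,0,-0.9],"hand": 0}]'

```text
time_s: 13.4
tcp_pos: [0.4776, 0.1688, 0.1177]
tool_rot: [-90.0, 0.1, 10.3]
contact_force: [0.7, 0.5, 0.1]
width: -0.003
```

>>> carry_out --targets '[{"rot": [0,0,0],"slide": [0.1,0,-0.9],"hand": 0},{"rot": [0,0,0],"slide": [0.1,0,-0.9],"hand": 0},{"rot": [0,0,0],"slide": [0.1,0,-0.9],"hand": 0},{"rot": [0,0,0],"slide": [0.1,0,-0.9],"hand": 0},{"rot": [0,0,0],"slide": [0.1,0,-0.8],"hand": 0}]'

```text
time_s: 13.9
tcp_pos: [0.5096, 0.0627, 0.1177]
tool_rot: [-90.0, 0.1, 10.3]
contact_force: [-0.7, -0.1, 0.3]
width: 0.0
```

>>> carry_out --targets '[{"rot": [0,0,0],"slide": [0,0.7,0],"hand": 0},{"rot": [0,0,0],"slide": [0,0.5,0],"hand": 0},{"rot": [0,0,0],"slide": [0,0.3,0],"hand": 0},{"rot": [0,0,0],"slide": [0,0.2,0],"hand": 0},{"rot": [0,0,0],"slide": [0,0,0],"hand": 0}]'

```text
time_s: 14.4
tcp_pos: [0.5096, 0.0646, 0.0757]
tool_rot: [-90.0, 0.1, 10.4]
contact_force: [-0.2, 1.0, -0.6]
width: 0.001
```

```bash
python3 look.py 9
```

```text
14.4 [0.50963351 0.06459684 0.07569739] [-8.99894215e+01  6.10253003e-02  1.04000264e+01] [-0.19573815  0.95226981 -0.57532583]
[[274.9 276.4]
 [291.  273.2]
 [294.5 290.7]
 [278.4 293.9]]
thin [0.47293685 0.13110143] thick [0.46624395 0.16645502] len 0.0359815380659311 head -79.28000725557365
disc [0.64604081 0.00463267 0.072     ]
```

View pics/s9.png

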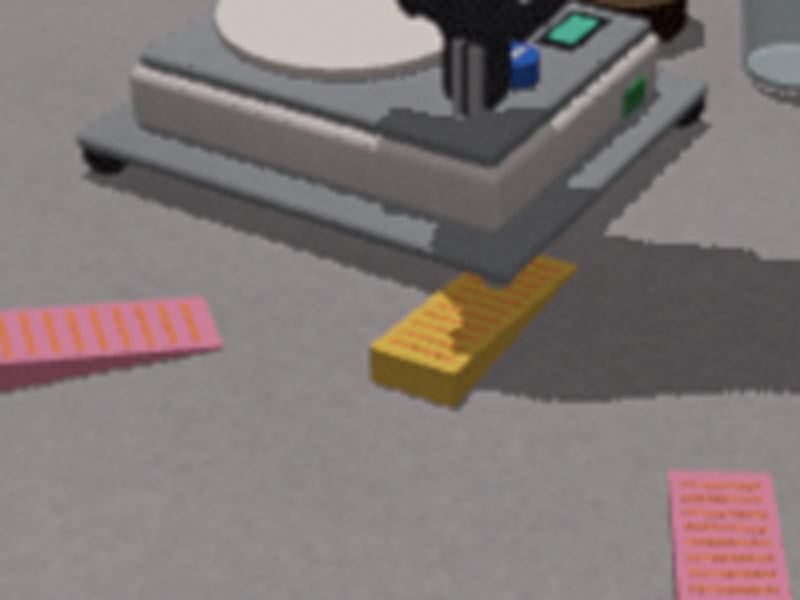

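>>> carry_out --targets '[{"rot": [0,0,0],"slide": [0,0.2,0],"hand": 0},{"rot": [0,0,0],"slide": [0,0.15,0],"hand": 0},{"rot": [0,0,0],"slide": [0,0.06,0],"hand": 0},{"rot": [0,0,0],"slide": [0,0.04,0],"hand": 0},{"rot": [0,0,0],"slide": [0,0,0],"hand": 0}]'

```text
time_s: 15.0
tcp_pos: [0.51, 0.0642, 0.065]
tool_rot: [-90.0, 0.0, 10.4]
contact_force: [0.3, 0.1, -0.1]
width: -0.0
```

>>> carry_out --targets '[{"rot": [0,0,0],"slide": [0,0.02,0],"hand": 0},{"rot": [0,0,0],"slide": [0,0.02,0],"hand": 0},{"rot": [0,0,0],"slide": [0,0,0],"hand": 0},{"rot": [0,0,0],"slide": [0,0,0],"hand": 0},{"rot": [0,0,0],"slide": [0,0,0],"hand": 0}]'

```text
time_s: 15.5
tcp_pos: [0.5101, 0.0642, 0.0641]
tool_rot: [-90.0, -0.0, 10.3]
contact_force: [-0.4, 0.2, -1.0]
width: 0.001
```

>>> carry_out --targets '[{"rot": [0,0,0],"slide": [0,0.02,0],"hand": 0},{"rot": [0,0,0],"slide": [0,0.02,0],"hand": 0},{"rot": [0,0,0],"slide": [0,0,0],"hand": 0},{"rot": [0,0,0],"slide": [0,0,0],"hand": 0},{"rot": [0,0,0],"slide": [0,0,0],"hand": 0}]'

```text
time_s: 16.0
tcp_pos: [0.5102, 0.0642, 0.0637]
tool_rot: [-90.0, -0.0, 10.3]
contact_force: [-4.5, -0.1, 16.8]
width: -0.0
```

>>> carry_out --targets '[{"rot": [0,0,0],"slide": [0,0.02,0],"hand": 0},{"rot": [0,0,0],"slide": [0,0.02,0],"hand": 0},{"rot": [0,0,0],"slide": [0,0,0],"hand": 0},{"rot": [0,0,0],"slide": [0,0,0],"hand": 0},{"rot": [0,0,0],"slide": [0,0,0],"hand": 0}]'

```text
time_s: 16.5
tcp_pos: [0.5102, 0.0643, 0.0634]
tool_rot: [-90.0, -0.1, 10.4]
contact_force: [-10.5, -2.1, 35.9]
width: -0.002
```

Pressing with 36 N only took the tip to z = 63.4 mm, so the corner is firm. I'll lift off now.

>>> carry_out --targets '[{"rot": [0,0,0],"slide": [0,-0.04,0],"hand": 0},{"rot": [0,0,0],"slide": [0,-0.08,0],"hand": 0},{"rot": [0,0,0],"slide": [0,-0.4,0],"hand": 0},{"rot": [0,0,0],"slide": [0,-0.8,0],"hand": 0},{"rot": [0,0,0],"slide": [0,-1,0],"hand": 0}]'

```text
time_s: 17.0
tcp_pos: [0.5096, 0.0642, 0.1207]
tool_rot: [-90.0, 0.1, 10.4]
contact_force: [0.2, 0.1, -0.3]
width: 0.002
```

>>> carry_out --targets '[{"rot": [0,0,0],"slide": [-0.2,-0.6,1],"hand": 0},{"rot": [0,0,0],"slide": [-0.2,-0.6,1],"hand": 0},{"rot": [0,0,0],"slide": [-0.2,-0.6,1],"hand": 0},{"rot": [0,0,0],"slide": [-0.2,-0.6,1],"hand": 0},{"rot": [0,0,0],"slide": [-0.2,-0.6,1],"hand": 0}]'

```text
time_s: 17.5
tcp_pos: [0.4624, 0.1836, 0.1963]
tool_rot: [-90.0, -0.0, 10.4]
contact_force: [0.5, -0.2, 0.5]
width: 0.002
```

>>> carry_out --targets '[{"rot": [0,0,0],"slide": [-0.2,0,1],"hand": 0},{"rot": [0,0,0],"slide": [-0.2,0,1],"hand": 0},{"rot": [0,0,0],"slide": [-0.2,0,1],"hand": 0},{"rot": [0,0,0],"slide": [0,0,0.5],"hand": 0},{"rot": [0,0,0],"slide": [0,0,0],"hand": 0}]'

```text
time_s: 18.0
tcp_pos: [0.4322, 0.2674, 0.1955]
tool_rot: [-90.0, -0.0, 10.5]
contact_force: [0.5, -0.8, -0.1]
width: -0.002
```

```bash
python3 look.py 10; python3 - <<'E'
from h import *
cv2.imwrite("pics/full10.png",get_image("top")["frame"][:,:,::-1])
E
```

```text
18.0 [0.43216522 0.26742162 0.19546682] [-8.99582990e+01 -1.66180830e-02  1.04808991e+01] [ 0.47593793 -0.77886306 -0.06360181]
[[275.  277. ]
 [326.  266.8]
 [329.4 283.9]
 [278.4 294.1]]
thin [0.48642926 0.05142941] thick [0.4653811  0.16629132] len 0.11677450056213214 head -79.61590174771689
knob [0.53094411 0.0119549  0.078     ]
disc [0.63369089 0.01273828 0.072     ]
```

View pics/full10.png

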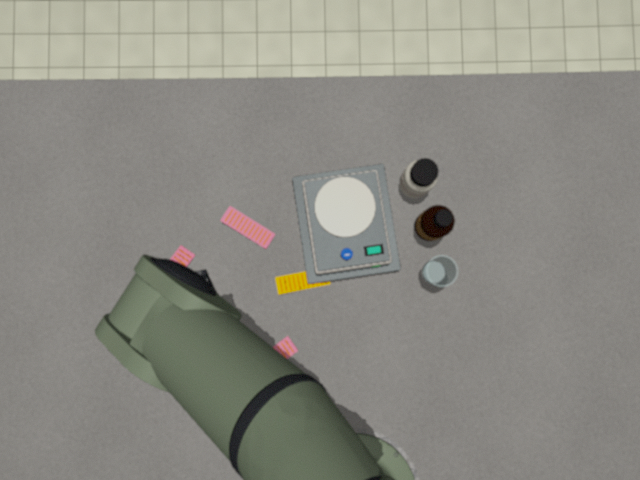

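View pics/s10.png

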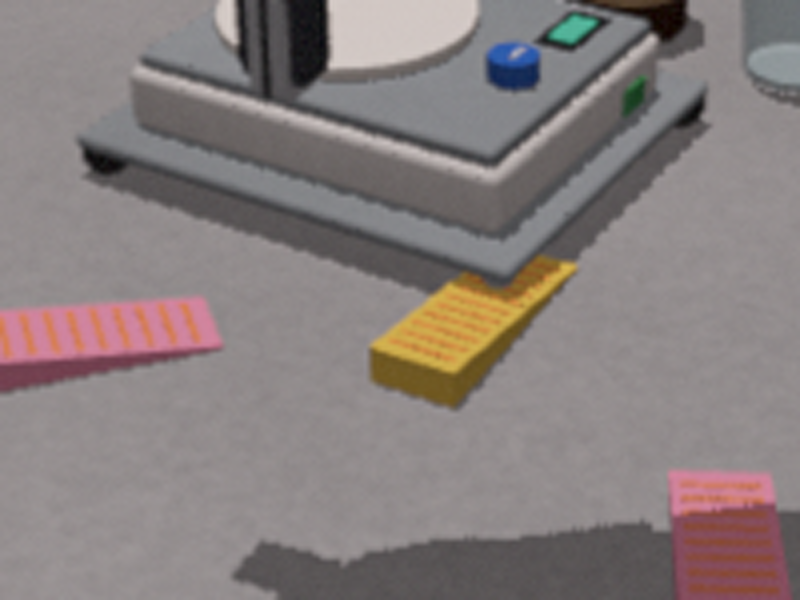

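```bash
python3 -c "
from rig import *
print(sign_off())"
```

```text
the job is handed in; nothing more can be done
None
```

I pushed the yellow wedge, thin end first, under the stirrer's short foot until it was snug. I then pressed down on that corner, backed the arm clear and handed the job in at about 18 s of the 54 s allowed. `sign_off()` gives no verdict, so I can't confirm how it was judged.

- **Wedge:** I pushed with nearly closed fingertips along the wedge's own axis. The push rose to 5.3 N with the foot about 38 mm from the thin end and about 1 mm off the wedge's centre line. The wedge did not move during the press or afterwards.
- **Press:** The corner took 36 N with the fingertips sinking less than 1 mm, to z = 63.4 mm, so it no longer rocks. The wrist also read about 10 N sideways then, but the stirrer did not slide.
- **Stirrer and glassware:** The stirrer's knob and disc ended within about 1 mm of where they started. The bottle, jar and beaker looked unmoved in the last top view.
- **Not measured:** I had no direct reading of the force between the foot and the wedge after I let go, or of the stirrer's tilt. I inferred both from the push and press forces and the pictures.

One yellow-mask reading, taken while the arm hid the wedge, picked up a glint on the bottle. I ignored it, and the later clear views agreed with each other.

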